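# Release the ratchet board clamp on the test bench

## Robot

A 6-joint arm with a two-finger parallel gripper is mounted at the origin on the work surface. World frame = base frame: x ahead of the robot, y to its left, z up, the work surface at z = 0. Lengths are in m, angles in rad, forces in N, time in s.
With the tool pointing down it reaches from about 0.35 to 0.975 m from the base axis. Payload 4.9 kg.
Tool frame: the origin (TCP) lies on the centre line of the jaws, within the pads' length; the fingertips stand 14 mm ahead of it and the grasp point (between the pads) lies 5 mm behind it (manip.nose_length is the distance from the TCP to the fingertips, in m); z points along the fingers, y is the line along which they close (so a half turn about z gives the same grasp; the last joint's range is limited). The gripper opens to 85 mm and grips with 20 to 120 N. Pads are 22 mm wide; open, the fingers measure 114 mm over their backs; the gripper's body (76 mm by 85 mm) begins 54 mm behind the grasp point. The pads swing forward as they close: fully open they stand 13 mm farther back than shut.
Start: joints at [1.199, 0.053, 1.613, -0, 1.476, -0.119], TCP at [0.156, 0.605, 0.207] pointing down, gripper open.
Joint ranges: [-3.01, 3.01], [-1.01, 2.22], [0.06, 2.58], [-1.02, 4.17], [0.09, 2.62], [-3.14, 3.14]. Speed limits (rad/s): [2.57, 2.57, 3.14, 3.14, 3.14, 3.14].

## Interface

Orientations are given as a unit quaternion [w, x, y, z].
In Python, from plant import manip, imaging gives the robot as it stands.
- The arm moves only by the tool play_rows, never from a script. Its argument "commands" is a list of rows, each a list of 6 numbers: the shift along the tool's x, y, z in mm, then the turn, a rotation vector about the tool's x, y, z in degrees. A call has 1 to 5 rows; each row shifts and turns the commanded pose from where the row before left it, along the tool's axes as they then stand; what a row does not reach is not made up. A row lasts 1/12 s, in which the tool goes at most 41.7 mm and 7.16 degrees, less where a joint would pass 70% of its speed; a pose out of reach is approached as far as the arm can. A call is refused whole if a number of a shift passes 41.7 or a number of a turn 7.16, either way. A call with a gripper value outside its range is refused whole. "hand" is the finger opening in mm, from 0 to 85.4, set as the call begins (left out, the last holds). The fingers move at their own pace and stop on an object; the grip force is fixed at half the most. Time passes only in rows, so rows that do not move let the fingers close. It gives the time, the measured TCP pose, the force, the opening and the grip force at its end, in the units of the state.
- manip.state(): the state, without advancing time (a new reading comes with each control period).
- imaging.grab_frame(name): name is "scene" or "top" or "wrist"; returns a dict with "image" (420x560x3 uint8, red, green, blue), "fx", "fy", "cx", "cy" (pixels), "R" (3x3) and "t" (3): a world point X has camera coordinates R X + t; the wrist camera has in their place "mount" (4x4, takes a point from camera to tool coordinates, whose origin is the TCP and whose axes are the flange's). Camera axes: x right, y down, z forward; pixel columns grow to the right and rows downward; lengths in m; the calibration is good to about 2 mm. A picture is of the moment at which its call begins: read the wrist's pose just before it. There is no depth.
- manip.job_done(): hands the job in; it is judged then, once.
The state is a dict: "time": time; "joint_pos": joint angles; "joint_vel": joint speeds; "joint_efforts": joint torques, N m; "tool_pos": TCP position; "tool_rot": TCP orientation; "contact_force": force on the tool from outside, world axes, zero at the start; "ft_torque": the same for the moment, N m; "gripper_width": opening from 0.0 (shut) to 1.0 (fully open); "grasp_force": force on a finger pad.
Only numpy, scipy, OpenCV 4.12 (cv2) and the standard library are available. Lean on these libraries where they do the work, as an engineer would, in place of code of your own. Each camera call takes 0.05 s, during which the arm holds its last target. There are 200 camera calls.

## Task

The tested circuit board is held under the yellow arm of the ratchet clamp. Tip the red weighted pawl over so that its nose is lifted clear of the teeth, wind the wheel backward (anticlockwise seen from above) by its black crank knob until you feel the arm bear gently against the rubber pad of the blue stop, then tip the pawl back so that it rests on the teeth again, ready for the next board. Do not force the wheel against the pawl or the stop, and leave the boards and other things on the bench where they are.

Things in the scene. Friction and masses are not known exactly. Their poses are not given: they have to be found in the camera images.
- clamp: Grey base plate of the clamp, 360 x 275 x 12 mm, fixed. Origin on the mat, on the upright axis of the wheel; x points to the black board nest, z up; angles count anticlockwise from above from this x. The wheel is a dark steel disc, 150 mm across, top 50 mm above the mat, with 18 saw teeth 7 mm high on its rim. Only knob, pawl with bracket, and stop rise above 79 mm.
- wheel (a joint): Turn of the wheel, rad: 0 with the yellow arm along the clamp's x axis, growing backward (anticlockwise from above). Starts within 0.2 of 0. Free forward; backward it is blocked within one tooth pitch (0.35) while the pawl is on the teeth. Steady drag 0.18 N m (3 N at the knob); stays where left.
- knob_mid (a point): Middle of the black crank knob: upright cylinder 26 mm across, 45 mm tall (this point is half way up, 97.5 mm above the mat), spinning freely on its pin, 62 mm from the wheel axis, at the angle wheel + 4.363 rad (250 degrees). It stands on a yellow crank bar whose top is 73 mm above the mat.
- bar_face (a point): Point on the leading side face of the yellow arm, 115 mm out from the wheel axis; here the arm meets the middle of the stop's rubber pad. The arm is 18 mm wide, its top 74 mm above the mat, and reaches 155 mm from the axis.
- pawl (a joint): Lift of the red pawl about its level pivot, rad: 0 to 0.13 with its nose on the teeth (it rides up their slopes), 1.2 fully tipped over. Bistable by its own weight: left below about 0.6 it falls onto the teeth, above about 0.8 it falls over and stays lifted. Pushing its weight sideways takes 1 to 2 N.
- weight (a point): Centre of the pawl's red thumb weight: level cylinder 22 mm across, 30 mm long, parallel to the pivot, on a 10 mm rod 75 mm from the pivot. Nose down it leans 43 mm to the nose side of the pivot, 123 mm above the mat; tipped over, 42 mm to the other side, 124 mm; straight above the pivot 137 mm. Push it sideways to tip the pawl; the pawl bar swings up on the nose side, 55 degrees from the rod.
- pivot (a point): Middle of the pawl's pivot pin, 62 mm above the mat, beside the wheel, in a bracket 34 mm wide, top 72 mm. The pawl swings in the upright plane through this point and weight. The pawl bar (14 mm wide) ends in the nose, 67 mm from the pivot, on the teeth.
- tested_board: Bystander: green circuit board, 98 x 78 x 4 mm, lying in the black nest under the arm. Origin: centre of its underside.
- spare_foot: Bystander: small steel presser foot, 22 mm in diameter and 22 mm tall, standing on the base plate.
- board_a: Bystander: green circuit board 130 x 90 mm lying on the mat to the right.
- board_b: Bystander: green circuit board 130 x 90 mm lying on the mat to the right.
- screwdriver: Bystander: screwdriver lying on the mat.
- cleaner: Bystander: white bottle, 56 mm in diameter, 130 mm tall, on the left.
- screw_tray: Bystander: yellow open tray 120 x 90 x 35 mm, on the left.
- pen_mug: Bystander: white mug, 90 mm tall, at the far right.
- stop_rail: Steel arc rail, carrying the blue stop post with its black rubber pad (24 mm wide; post top 98 mm above the mat); origin on the wheel axis. The post is locked anywhere along the rail and is not measured: the arm meets the pad at a wheel angle of 1.0 to 1.65; feel for it. The pad wants 1 N or more for a moment, over 8 N is too much; at the knob that is 1.9 times as much, plus the drag.

How it is judged:
By the outcome, as a careful person would: the job done as asked, in the order asked, and still so for the second after the job is handed in, with the robot touching nothing.
It also fails if it takes over 70 s, if anything falls off the work surface, if the arm or the gripper's body presses on something with over 40 N, if the wrist force passes 120 N, or if a joint passes its speed limit or range.

## Working session

There is one attempt and no reset: what is moved stays moved. The work goes in short steps, Python scripts to look and compute and a tool call to move; the robot and the scene stay as the last step left them, time stands still between calls to the robot, and variables do not carry over. Pictures are saved under pics/ and viewed, at most 10 in all, crops included, and the job is handed in when it is done.

Besides the shell and the picture viewer there is one more tool, called as name([rows], argument=value, ...), one row to a line, values as JSON. play_rows: Moves the arm, as the interface text tells. Its arguments: {"type":"object","properties":{"commands":{"type":"array","items":{"type":"array","items":{"type":"number"}}},"hand":{"type":"number"}},"required":["commands"]}

```bash
mkdir -p pics; ls; python3 - <<'E'
from plant import manip, imaging
import cv2, numpy as np
for n in ("scene","top"):
    f=imaging.grab_frame(n); cv2.imwrite(f"pics/{n}0.png",f["image"][:,:,::-1])
    print(n,f["fx"],f["cx"],f["cy"],np.round(f["R"],3).tolist(),np.round(f["t"],3))
    print(-np.array(f["R"]).T@f["t"])
print(manip.state())
E
```

```text
pics
scene 413.7844692014624 276.71404414010493 205.8047214334825 [[-0.62, 0.785, 0.01], [0.651, 0.521, -0.552], [-0.438, -0.336, -0.834]] [ 0.312 -0.323  1.459]
[1.04292109 0.41290177 1.03599401]
top 384.54927485635704 276.2783910959151 210.725585758454 [[0.019, -1.0, 0.012], [-0.997, -0.02, -0.074], [0.074, -0.011, -0.997]] [0.031 0.542 1.319]
[0.44139061 0.05616192 1.35544959]
{'time': 0.1, 'joint_pos': array([ 1.19899393e+00,  5.32968935e-02,  1.61417924e+00, -2.43463509e-05,
        1.47598440e+00, -1.18951945e-01]), 'joint_vel': array([-0.00023737, -0.00113887, -0.00375397,  0.00017437, -0.00114344,
       -0.00068792]), 'joint_efforts': array([ 5.06680317e-05, -3.94898450e+01, -3.71366429e+01, -1.68007459e-04,
        3.84520637e-03,  2.53303051e-05]), 'tool_pos': array([0.15610563, 0.60455561, 0.20566877]), 'tool_rot': array([-2.15119419e-04,  1.26087504e-01,  9.92018684e-01, -9.08904531e-04]), 'contact_force': array([-0.00178108,  0.06369237, -0.0983733 ]), 'ft_torque': array([ 0.00044769, -0.00948096, -0.01531902]), 'grasp_force': 0.0, 'gripper_width': 0.9982754538459749}
```

View pics/scene0.png

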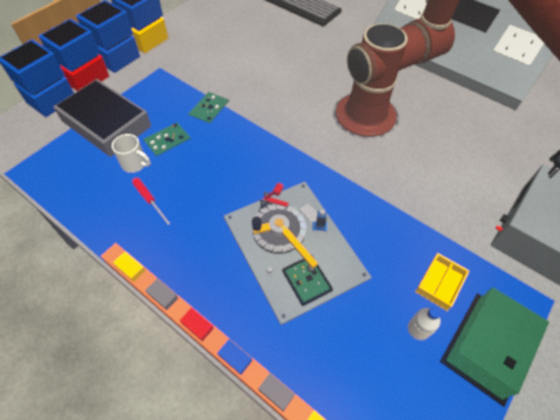

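View pics/top0.png

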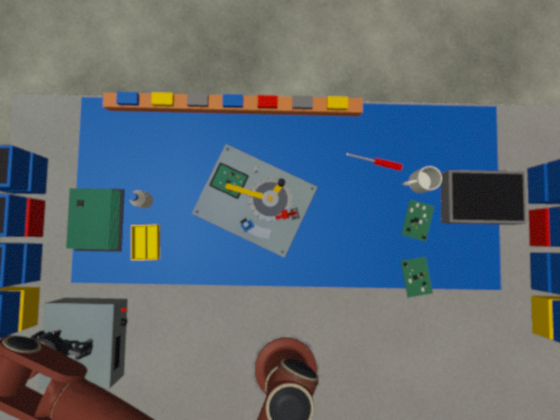

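The scene view shows the clamp at about (285,230), with the red pawl at (272,196) and the blue stop at (320,218). In the top view the hub is at (270,198), the knob at (281,183), the red pawl at (288,214), the stop at (247,225) and the yellow arm tip at (227,187). Next I'll take enlarged crops.

```bash
cat > h.py <<'E'
from plant import manip, imaging
import cv2, numpy as np
from scipy.spatial.transform import Rotation as Ro
def cam(n):
    s=manip.state(); f=imaging.grab_frame(n)
    if n=="wrist":
        M=np.array(f["mount"]); q=s["tool_rot"]
        T=np.eye(4); T[:3,:3]=Ro.from_quat([q[1],q[2],q[3],q[0]]).as_matrix(); T[:3,3]=s["tool_pos"]
        W=T@M; f["C"]=W[:3,3]; f["D"]=W[:3,:3]
    else:
        R=np.array(f["R"]); f["D"]=R.T; f["C"]=-R.T@np.array(f["t"])
    return f
def ray(f,u,v): return f["D"]@np.array([(u-f["cx"])/f["fx"],(v-f["cy"])/f["fy"],1])
def onz(f,u,v,z):
    d=ray(f,u,v); return f["C"]+d*(z-f["C"][2])/d[2]
def tri(f,p,g,q):
    a=ray(f,*p);b=ray(g,*q)
    x=np.linalg.lstsq(np.c_[a,-b],g["C"]-f["C"],rcond=None)[0]
    A=f["C"]+a*x[0];B=g["C"]+b*x[1]; return (A+B)/2,np.linalg.norm(A-B)
def proj(f,X):
    c=f["D"].T@(np.array(X)-f["C"]); return f["fx"]*c[0]/c[2]+f["cx"],f["fy"]*c[1]/c[2]+f["cy"]
E
python3 - <<'E'
from h import *
f=cam("top");g=cam("scene")
a=cv2.resize(f["image"][135:265,185:325],None,fx=4.2,fy=4.2,interpolation=cv2.INTER_CUBIC)
b=cv2.resize(g["image"][175:330,215:380],None,fx=4.8,fy=3.8*1.0,interpolation=cv2.INTER_CUBIC)
b=cv2.resize(g["image"][175:325,215:375],None,fx=4,fy=4,interpolation=cv2.INTER_CUBIC)
cv2.imwrite("pics/c1.png",a[:,:,::-1]);cv2.imwrite("pics/c2.png",b[:,:,::-1])
E
```

```text
(no output)
```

View pics/c1.png

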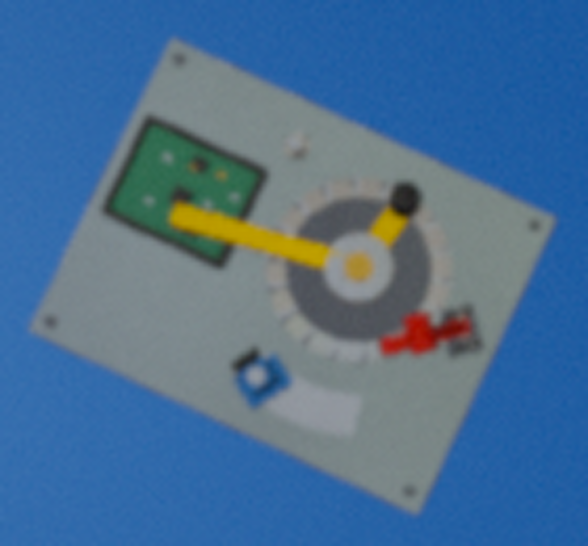

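View pics/c2.png

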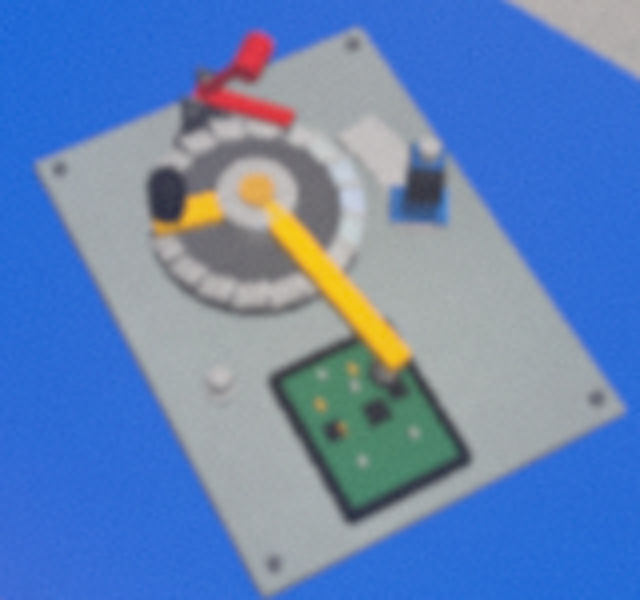

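The crops show: hub (358,266), knob top (405,198), weight (420,333) and bracket (463,330) in the top crop, and weight (256,55) and knob (167,190) in the scene crop. Next: positions.

```bash
python3 - <<'E'
from h import *
f=cam("top");g=cam("scene")
c=lambda u,v:(u/4.2+185-.4,v/4.2+135-.4); d=lambda u,v:(u/4+215-.4,v/4+175-.4)
P=[onz(f,*c(*p),.012) for p in [(175,38),(555,218),(415,513),(30,328)]]
for i in range(4): print(np.round(P[i],4),np.linalg.norm(P[i]-P[i-1]))
Q=[onz(g,*d(*p),.012) for p in [(265,597),(37,163),(360,27),(627,408)]]
print("scene corners",np.round(Q,4).tolist())
hub=onz(f,*c(358,266),.077);print("hub",hub, onz(g,*d(256,188),.077))
ax=(P[0]+P[3]-P[1]-P[2])/2;yaw=np.arctan2(ax[1],ax[0]);print("yaw",yaw)
# color centroids
def cen(im,fn,roi):
    h=cv2.cvtColor(im,cv2.COLOR_RGB2HSV).astype(int);m=fn(h); k=np.zeros_like(m);u0,v0,u1,v1=roi;k[v0:v1,u0:u1]=1
    m=m&(k>0);n,l,s,ce=cv2.connectedComponentsWithStats(m.astype(np.uint8));i=1+np.argmax(s[1:,4]);return ce[i],s[i]
kn=lambda h:(h[...,2]<60)
kt,st=cen(f["image"],kn,(272,172,292,192));ks,ss=cen(g["image"],kn,(245,212,270,236))
print("knob px",kt,st,ks,ss)
print("knob tri",tri(f,kt,g,ks), "topz",onz(f,*kt,.12))
print("weight tri",tri(f,c(420,333),g,d(256,55)),onz(f,*c(420,333),.13))
print("pivot top",onz(f,*c(463,330),.068),"scene",onz(g,*d(205,82),.068))
print("nose top",onz(f,*c(385,347),.05), "armtip",onz(f,*c(172,215),.074),"stop",onz(f,*c(258,378),.098))
E
```

```text
[0.7764 0.2235 0.012 ] 0.2722881792653377
[ 0.6301 -0.0993  0.012 ] 0.35435565099533956
[0.3819 0.0138 0.012 ] 0.27276419570417776
[0.5288 0.3367 0.012 ] 0.35477958991286457
scene corners [[0.7759, 0.2278, 0.012], [0.6276, -0.099, 0.012], [0.38, 0.0119, 0.012], [0.5251, 0.3388, 0.012]]
hub [0.57920031 0.06468728 0.077     ] [0.57625749 0.0627455  0.077     ]
yaw 1.1446603261241375Traceback (most recent call last):
  File "<stdin>", line 15, in <module>
  File "<stdin>", line 13, in cen
    return _wrapfunc(a, 'argmax', axis=axis, out=out, **kwds)
    return bound(*args, **kwds)
ValueError: attempt to get argmax of an empty sequence
```

```bash
python3 - <<'E'
from h import *
f=cam("top");g=cam("scene")
c=lambda u,v:(u/4.2+185-.4,v/4.2+135-.4); d=lambda u,v:(u/4+215-.4,v/4+175-.4)
hub=np.array([.578,.064]);yaw=1.145
k=onz(f,*c(405,198),.118);k2=onz(g,*d(167,193),.0975)
for K in(k,k2): v=K[:2]-hub;print("knob",K,np.hypot(*v),np.unwrap([0,np.arctan2(v[1],v[0])-yaw-4.363])[1])
print("weight tri",tri(f,c(420,333),g,d(256,55)),onz(f,*c(420,333),.125),onz(g,*d(256,55),.123))
print("pivot top",onz(f,*c(463,330),.068),"scene",onz(g,*d(205,82),.068))
print("nose top",onz(f,*c(385,347),.055))
t=onz(f,*c(172,215),.074)[:2]-hub;print("armtip",np.hypot(*t),np.arctan2(t[1],t[0])-yaw);print("stop",onz(f,*c(258,378),.098))
F=imaging.grab_frame("wrist");print(np.round(F["mount"],3),F["fx"])
E
```

```text
knob [0.62834594 0.02919226 0.118     ] 0.061206964168203044 0.1702738432385118
knob [0.6260348 0.0266214 0.0975   ] 0.06086461653396914 0.11390605907471052
weight tri (array([0.52222366, 0.01749171, 0.13356021]), np.float64(0.0029234882873957015)) [0.52357644 0.01597307 0.125     ] [0.51540042 0.01415587 0.123     ]
pivot top [ 0.53047989 -0.02022875  0.068     ] scene [ 0.52504919 -0.02358696  0.068     ]
nose top [0.51637017 0.04171573 0.055     ]
armtip 0.1550498407301136 0.16906252356968565
stop [0.48776303 0.14051024 0.098     ]
[[ 0.    -0.965 -0.263  0.066]
 [ 1.     0.     0.001 -0.   ]
 [-0.001 -0.263  0.965 -0.168]
 [ 0.     0.     0.     1.   ]] 308.8248732667032
```

play_rows([
  [-30,-26.5,-3,0,0,0],
  [-30,-26.5,-3,0,0,0],
  [-30,-26.5,-3,0,0,0],
  [-30,-26.5,-3,0,0,0],
  [-30,-26.5,-3,0,0,0],
], hand=0)

```text
time: 0.87
tool_pos: [0.269, 0.4378, 0.222]
tool_rot: [0.0, 0.126, 0.992, 0.0]
contact_force: [1.3, -0.1, -0.2]
gripper_width: 0.298
grasp_force: 0.0
```

play_rows([
  [-30,-26.5,-3,0,0,0],
  [-30,-26.5,-3,0,0,0],
  [-30,-26.5,-3,0,0,0],
  [-30,-26.5,-3,0,0,0],
  [-30,-26.5,-3,0,0,0],
])

```text
time: 1.28
tool_pos: [0.3812, 0.2718, 0.2373]
tool_rot: [0.0, 0.126, 0.992, 0.0]
contact_force: [0.2, 0.0, -0.7]
gripper_width: -0.001
grasp_force: 0.0
```

play_rows([
  [-30,-26.5,0,0,0,0],
  [-30,-26.5,0,0,0,0],
  [-30,-26.5,0,0,0,0],
  [-30,-26.5,0,0,0,0],
  [-30,-26.5,0,0,0,0],
])

```text
time: 1.7
tool_pos: [0.4934, 0.1058, 0.2372]
tool_rot: [0.0, 0.126, 0.992, 0.0]
contact_force: [-0.1, 0.7, 0.4]
gripper_width: 0.001
grasp_force: 0.0
```

play_rows([
  [-20,-20,0,0,0,-6.5],
  [0,0,0,0,0,-6.5],
  [0,0,0,0,0,-6.5],
  [0,0,0,0,0,-6],
  [0,0,0,0,0,0],
])

```text
time: 2.12
tool_pos: [0.5071, 0.083, 0.2369]
tool_rot: [0.0, -0.096, 0.995, 0.0]
contact_force: [-0.6, 0.2, 0.8]
gripper_width: 0.001
grasp_force: 0.0
```

```bash
python3 - <<'E'
from h import *
s=manip.state();print(s["time"],s["tool_pos"],s["tool_rot"],s["contact_force"],s["gripper_width"])
f=cam("wrist");np.save("w1.npy",np.r_[f["C"],f["D"].ravel()])
cv2.imwrite("pics/w1.png",cv2.resize(f["image"],(784,588),interpolation=cv2.INTER_CUBIC)[:,:,::-1])
print(proj(f,[.578,.064,.077]),proj(f,[.521,.016,.123]),f["fx"],f["cx"],f["cy"])
E
```

```text
2.1167 [0.50706933 0.08296542 0.23686631] [ 2.07293423e-05 -9.64145974e-02  9.95341261e-01  7.54042416e-06] [-0.58797609  0.24191342  0.75651428] 0.0013873124068785284
(np.float64(252.52439422744004), np.float64(244.99311282751896)) (np.float64(208.0247115118088), np.float64(198.53136417087106)) 308.8248732667032 280.6246914281887 208.72195653741022
```

View pics/w1.png

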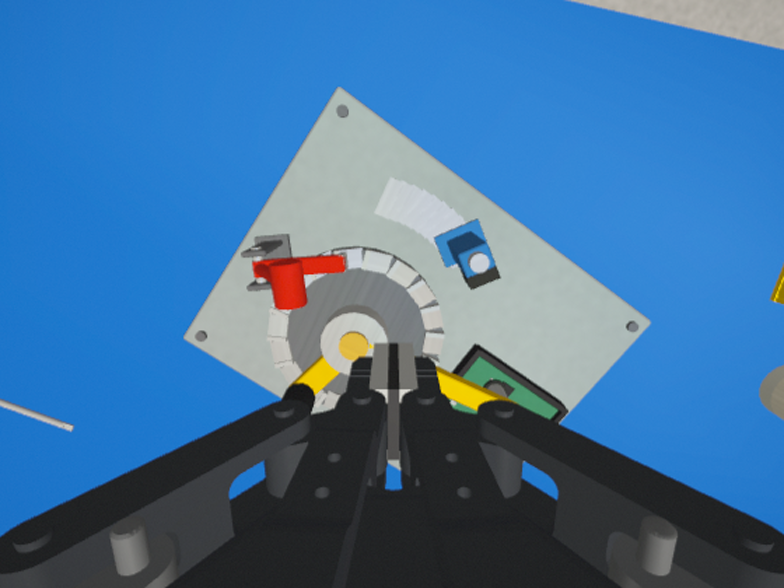

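The wrist view shows the hub at (354,346), within 2 px of where I projected it. The weight is at (289,284), the pivot between the bracket cheeks at (262,266), and the nose at (345,263) (enlarged pixels, x1.4).

```bash
python3 - <<'E'
from h import *
a=np.load("w1.npy");f=dict(C=a[:3],D=a[3:].reshape(3,3),fx=308.825,fy=308.825,cx=280.62,cy=208.72)
o=lambda u,v,z:onz(f,u/1.4-.15,v/1.4-.15,z)[:2]
w=o(289,284,.125);p=o(262,267,.066);n=o(345,263,.056);h=o(354,346,.077)
print("w",w,"p",p,"n",n,"hub",h,"pw",w-p,np.linalg.norm(w-p),"pn",n-p,np.linalg.norm(n-p))
X=Ro.from_quat([-.0964,.99534,0,0]).as_matrix();print(X)
E
```

```text
w [0.5247347  0.01531258] p [ 0.53233382 -0.01914059] n [0.51856931 0.04470197] hub [0.58036489 0.06462129] pw [-0.00759911  0.03445317] 0.035281261094506126 pn [-0.0137645   0.06384256] 0.0653095214432662
[[-0.98141398 -0.19190257  0.        ]
 [-0.19190257  0.98141398  0.        ]
 [-0.          0.         -1.        ]]
```

play_rows([
  [-3,-27,0,0,0,0],
  [0,0,36,0,0,0],
  [0,0,36,0,0,0],
  [0,0,35,0,0,0],
  [0,0,0,0,0,0],
])

```text
time: 2.58
tool_pos: [0.5094, 0.0576, 0.1217]
tool_rot: [-0.007, -0.095, 0.995, 0.001]
contact_force: [-1.2, -0.2, -1.1]
gripper_width: -0.0
grasp_force: 0.0
```

play_rows([
  [0,-5,0,0,0,0],
  [0,-5,0,0,0,0],
  [0,-4,-1,0,0,0],
  [0,-4,-1,0,0,0],
  [0,-4,-1,0,0,0],
])

```text
time: 3.0
tool_pos: [0.5208, 0.0352, 0.1353]
tool_rot: [0.002, -0.096, 0.995, -0.0]
contact_force: [-0.3, -0.6, -0.4]
gripper_width: 0.005
grasp_force: 0.0
```

play_rows([
  [0,-5,-1,0,0,0],
  [0,-5,-1,0,0,0],
  [0,-5,-1,0,0,0],
  [0,-5,-1,0,0,0],
  [0,-5,-1,0,0,0],
])

```text
time: 3.42
tool_pos: [0.5241, 0.0107, 0.1379]
tool_rot: [-0.0, -0.096, 0.995, 0.0]
contact_force: [0.6, 0.4, 0.1]
gripper_width: -0.002
grasp_force: 0.0
```

play_rows([
  [0,-4,-1,0,0,0],
  [0,-4,-1,0,0,0],
  [0,-4,-2,0,0,0],
  [0,-4,-2,0,0,0],
  [0,-3,-2,0,0,0],
])

```text
time: 3.83
tool_pos: [0.5278, -0.0078, 0.146]
tool_rot: [0.0, -0.096, 0.995, -0.0]
contact_force: [-0.3, -0.9, 0.1]
gripper_width: -0.001
grasp_force: 0.0
```

play_rows([
  [0,-4,-1,0,0,0],
  [0,-4,-1,0,0,0],
  [0,0,-20,0,0,0],
  [0,20,-35,0,0,0],
  [0,20,-35,0,0,0],
])

```text
time: 4.25
tool_pos: [0.5204, 0.0237, 0.2371]
tool_rot: [-0.002, -0.095, 0.995, 0.0]
contact_force: [1.3, 0.3, 0.8]
gripper_width: -0.001
grasp_force: 0.0
```

```bash
python3 - <<'E'
from h import *
s=manip.state();print(s["time"],s["tool_pos"],s["contact_force"])
f=cam("wrist");np.save("w2.npy",np.r_[f["C"],f["D"].ravel()])
cv2.imwrite("pics/w2.png",cv2.resize(f["image"],(784,588),interpolation=cv2.INTER_CUBIC)[:,:,::-1])
E
```

```text
4.25 [0.52037656 0.02370377 0.23713616] [1.30649892 0.30087484 0.8180324 ]
```

View pics/w2.png

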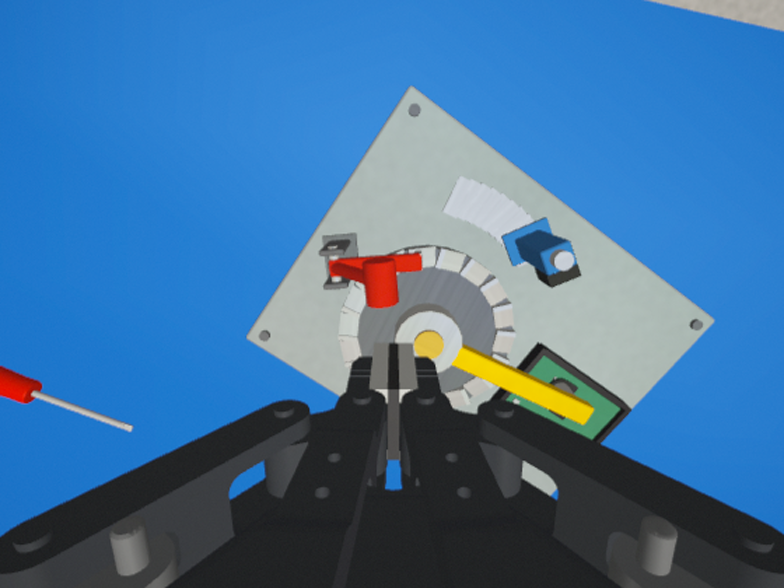

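The pawl is still nose down: the weight shows at (381,283), on the nose side of the pivot. The closed tips are only about 18 mm thick, so the push ended just short of the tipping point. I'll repeat it about 12 mm further.

play_rows([
  [0,36,0,0,0,0],
  [0,0,36,0,0,0],
  [0,0,36,0,0,0],
  [0,0,35,0,0,0],
  [0,0,0,0,0,0],
])

```text
time: 4.72
tool_pos: [0.5091, 0.0596, 0.1226]
tool_rot: [-0.007, -0.096, 0.995, 0.001]
contact_force: [-1.8, -0.1, -0.9]
gripper_width: 0.001
grasp_force: 0.0
```

play_rows([
  [0,-7,0,0,0,0],
  [0,-7,0,0,0,0],
  [0,-6,-1,0,0,0],
  [0,-6,-1,0,0,0],
  [0,-6,-1,0,0,0],
])

```text
time: 5.13
tool_pos: [0.5224, 0.0268, 0.1363]
tool_rot: [0.002, -0.096, 0.995, -0.0]
contact_force: [0.2, 0.1, 0.4]
gripper_width: 0.001
grasp_force: 0.0
```

play_rows([
  [0,-6,-2,0,0,0],
  [0,-6,-2,0,0,0],
  [0,-6,-2,0,0,0],
  [0,-5,-1,0,0,0],
  [0,-5,-1,0,0,0],
])

```text
time: 5.55
tool_pos: [0.5263, -0.0001, 0.1421]
tool_rot: [0.0, -0.096, 0.995, -0.0]
contact_force: [-0.0, -0.3, -0.8]
gripper_width: -0.003
grasp_force: 0.0
```

play_rows([
  [0,-5,-1,0,0,0],
  [0,-5,-1,0,0,0],
  [0,-5,0,0,0,0],
  [0,-5,0,0,0,0],
  [0,-5,0,0,0,0],
])

```text
time: 5.97
tool_pos: [0.5309, -0.0245, 0.1437]
tool_rot: [-0.0, -0.096, 0.995, 0.0]
contact_force: [-0.0, 0.4, 0.0]
gripper_width: -0.001
grasp_force: 0.0
```

```bash
python3 - <<'E'
from h import *
f=cam("wrist");g=cam("scene")
def red(im,roi):
    h=cv2.cvtColor(im,cv2.COLOR_RGB2HSV);m=((h[...,0]<8)|(h[...,0]>172))&(h[...,1]>150)&(h[...,2]>80)
    k=np.zeros_like(m);u0,v0,u1,v1=roi;k[v0:v1,u0:u1]=1;return m&k
for im,r in((f["image"],(100,120,400,300)),(g["image"],(255,178,300,215))):
    m=red(im,r);v,u=np.nonzero(m);print(m.sum(),u.min(),u.max(),v.min(),v.max()) if m.any() else print(0)
print([proj(g,p) for p in([.522,.021,.123],[.540,-.062,.124])])
a=cv2.resize(f["image"][100:300,130:400],None,fx=2.9,fy=2.9);cv2.imwrite("pics/w3.png",a[:,:,::-1])
E
```

```text
3395 278 370 199 262
138 265 287 184 205
[(np.float64(279.0818368130337), np.float64(191.17155144831426)), (np.float64(251.35962224984658), np.float64(179.77890952105898))]
```

View pics/w3.png

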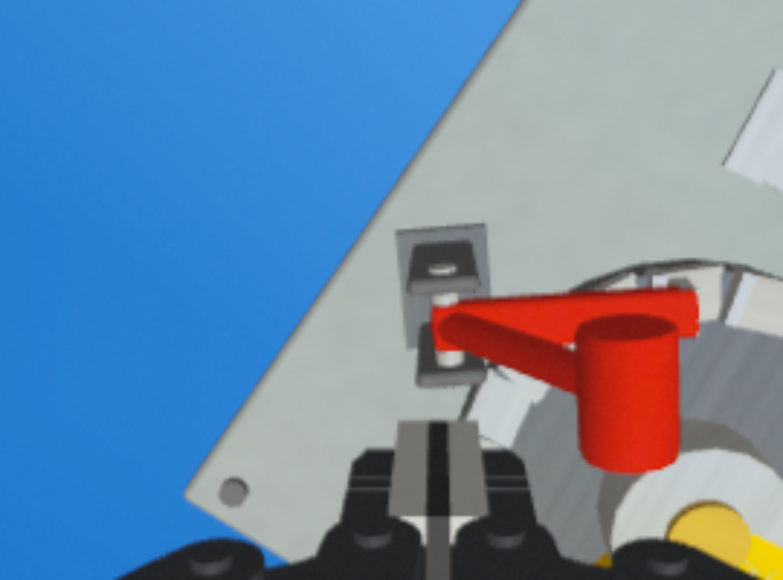

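The weight is still on the nose side, at (630,395) in the crop, and the tips at (437,421) have already gone past it. I'll check the weight and tip heights by triangulating.

```bash
python3 - <<'E'
from h import *
L=lambda n:(lambda a:dict(C=a[:3],D=a[3:].reshape(3,3),fx=308.825,fy=308.825,cx=280.62,cy=208.72))(np.load(n))
w1=L("w1.npy");w2=L("w2.npy");w3=cam("wrist")
q=lambda u,v:(u/1.4-.15,v/1.4-.15); c=lambda u,v:(u/2.9+130-.33,v/2.9+100-.33)
# weight: end caps near robot / far
for n,a,b,d in(("near",(288,262),(381,261),(627,322)),("far",(291,304),(383,303),(630,468)),("nose",(345,263),(421,262),(697,312)),("piv",(262,266),(335,263),(446,330)),("hub",(354,346),(428,345),None)):
    print(n,tri(w1,q(*a),w2,q(*b)), d and tri(w1,q(*a),w3,c(*d)), d and tri(w2,q(*b),w3,c(*d)))
s=manip.state();R=Ro.from_quat(np.roll(s["tool_rot"],-1)).as_matrix();print(s["tool_pos"])
for t in([11,0,14],[11,9,14],[11,0,-15],[-11,0,14]): 
    u,v=proj(w3,s["tool_pos"]+R@np.array(t)/1000);print(t,((u-130)*2.9,(v-100)*2.9))
E
```

```text
near (array([0.50963545, 0.01336901, 0.12790148]), np.float64(0.0006060877597622842)) (array([0.50998298, 0.0125873 , 0.12429839]), np.float64(0.00042788664079813395)) (array([0.51101167, 0.01356423, 0.12048099]), np.float64(0.0007139621975936779))
far (array([0.53628408, 0.01974523, 0.13180922]), np.float64(0.0005910753225323202)) (array([0.53798785, 0.01933551, 0.1317818 ]), np.float64(0.0038130934642917028)) (array([0.53760915, 0.01916093, 0.13371217]), np.float64(0.0032656422929746606))
nose (array([0.51644747, 0.04547985, 0.06642047]), np.float64(0.00031128078893351047)) (array([0.51568391, 0.0457006 , 0.06992378]), np.float64(0.00030754981209091725)) (array([0.51547863, 0.04493264, 0.07217516]), np.float64(0.00019610485059096298))
piv (array([ 0.53393624, -0.0226332 ,  0.05369015]), np.float64(0.0016544923724359758)) (array([ 0.53541211, -0.02134281,  0.05888266]), np.float64(0.003907114073850227)) (array([ 0.53066562, -0.02167903,  0.07499744]), np.float64(0.004609666958103054))
hub (array([0.58182517, 0.0645979 , 0.07383882]), np.float64(0.00024390829758904413)) None None
[ 0.53092325 -0.02435047  0.14369615]
[11, 0, 14] (np.float64(440.7711862920006), np.float64(340.3305940098721))
[11, 9, 14] (np.float64(483.1846751650603), np.float64(340.3236362173962))
[11, 0, -15] (np.float64(441.56243929756823), np.float64(386.77953912303707))
[-11, 0, 14] (np.float64(440.6510490280288), np.float64(436.67235960390644))
```

```bash
python3 - <<'E'
from h import *
print([a for a in dir(manip) if a[0]!='_'],manip.nose_length)
g=cam("scene");s=manip.state();R=Ro.from_quat(np.roll(s["tool_rot"],-1)).as_matrix()
x0,y0=215,110;k=5
for t in([0,0,14],[0,0,0],[0,0,-30],[11,0,14],[-11,0,14]):
    u,v=proj(g,s["tool_pos"]+R@np.array(t)/1000);print(t,(u-x0)*k,(v-y0)*k)
cv2.imwrite("pics/s3.png",cv2.resize(g["image"][y0:y0+110,x0:x0+120],None,fx=k,fy=k,interpolation=cv2.INTER_CUBIC)[:,:,::-1])
E
```

```text
['IKError', 'job_done', 'nose_length', 'state'] 0.014
[0, 0, 14] 245.3257143536132 366.8435568942064
[0, 0, 0] 244.90606298346933 351.33871908004505
[0, 0, -30] 243.97653901083004 316.99564417191425
[11, 0, 14] 254.8462309480729 352.53174697143993
[-11, 0, 14] 235.71295230594103 381.29403569901484
```

View pics/s3.png

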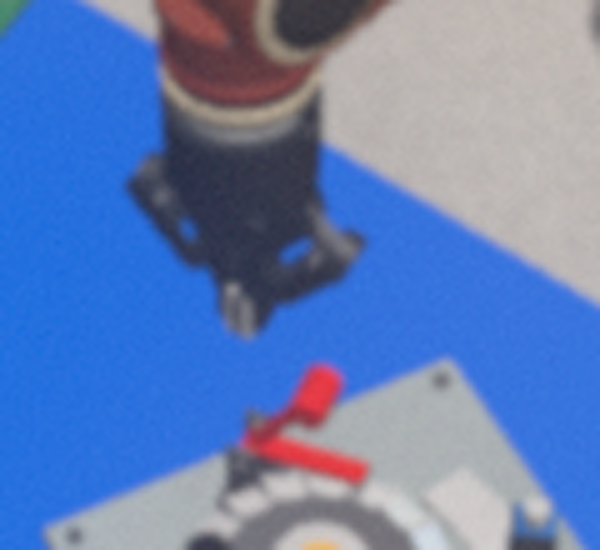

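Both cameras put the closed fingertips about 38 mm higher than the stated tool frame does. In this view the tip is at (240,337), but a tip 14 mm ahead would be at about (240,370). So both passes went over the weight. I'll treat the tips as about 27 mm behind the reported TCP and redo the push at the right height.

play_rows([
  [0,41,0,0,0,0],
  [0,41,0,0,0,0],
  [0,0,26,0,0,0],
  [0,0,26,0,0,0],
  [0,0,0,0,0,0],
])

```text
time: 6.58
tool_pos: [0.511, 0.0576, 0.0865]
tool_rot: [-0.005, -0.097, 0.995, 0.001]
contact_force: [-1.2, 0.0, -1.2]
gripper_width: -0.003
grasp_force: 0.0
```

play_rows([
  [0,-6,0,0,0,0],
  [0,-5,0,0,0,0],
  [0,-5,0,0,0,0],
  [0,-5,-1,0,0,0],
  [0,-5,-1,0,0,0],
])

```text
time: 7.0
tool_pos: [0.5215, 0.0301, 0.0956]
tool_rot: [0.001, -0.096, 0.995, 0.0]
contact_force: [-0.3, 1.0, 1.1]
gripper_width: -0.002
grasp_force: 0.8
```

play_rows([
  [0,-6,-2,0,0,0],
  [0,-6,-2,0,0,0],
  [0,-6,-2,0,0,0],
  [0,-5,-1,0,0,0],
  [0,-5,-1,0,0,0],
])

```text
time: 7.42
tool_pos: [0.5257, 0.0026, 0.1019]
tool_rot: [0.0, -0.096, 0.995, -0.0]
contact_force: [0.5, 1.2, -0.7]
gripper_width: 0.004
grasp_force: 0.2
```

play_rows([
  [0,-6,-1,0,0,0],
  [0,-6,-1,0,0,0],
  [0,-6,-1,0,0,0],
  [0,-5,-1,0,0,0],
  [0,-5,0,0,0,0],
])

```text
time: 7.83
tool_pos: [0.5311, -0.0247, 0.106]
tool_rot: [0.0, -0.096, 0.995, -0.0]
contact_force: [-0.2, 1.0, 0.3]
gripper_width: -0.0
grasp_force: 0.0
```

```bash
cat >> h.py <<'E'
def red(im,roi):
    h=cv2.cvtColor(im,cv2.COLOR_RGB2HSV);m=((h[...,0]<8)|(h[...,0]>172))&(h[...,1]>150)&(h[...,2]>80)
    k=np.zeros_like(m);u0,v0,u1,v1=roi;k[v0:v1,u0:u1]=1;m=m&k
    v,u=np.nonzero(m);return (m.sum(),u.min(),u.max(),v.min(),v.max()) if m.any() else 0
E
python3 - <<'E'
from h import *
f=cam("wrist");g=cam("scene")
print(red(f["image"],(50,50,450,330)),red(g["image"],(235,160,300,215)))
for n,p in(("down",[.524,.018,.125]),("tip",[.540,-.063,.124])): print(n,proj(f,p),proj(g,p))
E
```

```text
(np.int64(4186), np.int64(207), np.int64(353), np.int64(218), np.int64(295)) (np.int64(88), np.int64(251), np.int64(272), np.int64(175), np.int64(198))
down (np.float64(364.398652855318), np.float64(257.9292097106383)) (np.float64(277.76400250827885), np.float64(190.647328148117))
tip (np.float64(206.88752898283542), np.float64(257.55021930290513)) (np.float64(251.0823675868924), np.float64(179.59756425458312))
```

It has tipped. I'll lift straight up and check again.

play_rows([
  [0,0,-30,0,0,0],
  [0,0,-40,0,0,0],
  [0,0,-10,0,0,0],
  [0,0,0,0,0,0],
], hand=60)

```text
time: 8.27
tool_pos: [0.5337, -0.0245, 0.1911]
tool_rot: [0.004, -0.096, 0.995, -0.001]
contact_force: [0.1, 0.4, 0.8]
gripper_width: 0.564
grasp_force: 0.0
```

```bash
python3 - <<'E'
from h import *
s=manip.state();print(s["tool_pos"],s["gripper_width"],s["time"])
f=cam("wrist");g=cam("scene");np.save("w4.npy",np.r_[f["C"],f["D"].ravel()])
print(red(f["image"],(50,50,450,330)),red(g["image"],(235,160,300,215)))
for n,p in(("down",[.524,.018,.125]),("tip",[.540,-.063,.124]),("knob",[.627,.028,.118])): print(n,proj(f,p),proj(g,p))
cv2.imwrite("pics/w4.png",cv2.resize(f["image"],(784,588),interpolation=cv2.INTER_CUBIC)[:,:,::-1])
E
```

```text
[ 0.53374208 -0.02445119  0.19107752] 0.5641996518353347 8.2667
(np.int64(2030), np.int64(217), np.int64(315), np.int64(189), np.int64(238)) (np.int64(72), np.int64(248), np.int64(267), np.int64(176), np.int64(197))
down (np.float64(336.84642244225296), np.float64(209.15857327636016)) (np.float64(277.76400250827885), np.float64(190.647328148117))
tip (np.float64(231.95297150518024), np.float64(208.96988960220267)) (np.float64(251.0823675868924), np.float64(179.59756425458312))
knob (np.float64(318.7794353025807), np.float64(317.4522716567544)) (np.float64(256.27190310767867), np.float64(219.3059211033513))
```

View pics/w4.png

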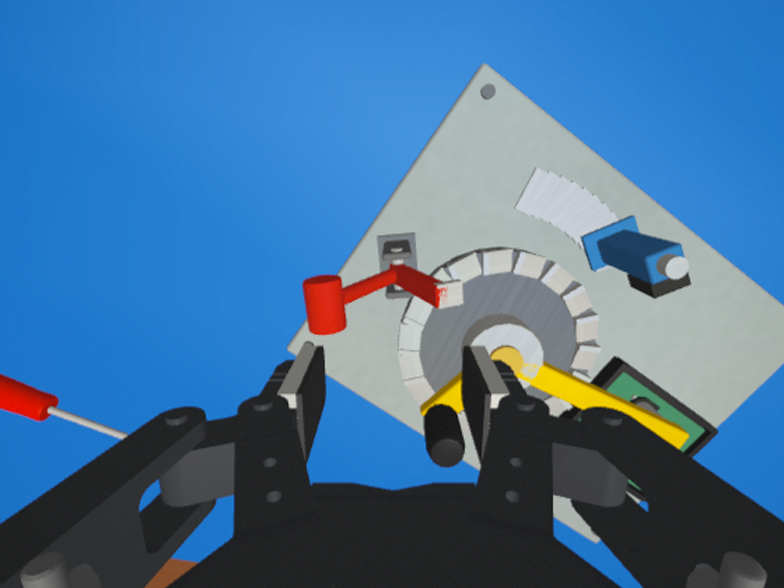

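The pawl is tipped over: the weight is at (324,305), the far side of the pivot. The knob top is at (446,448), within 3 px of where I projected it. Going to the knob now.

play_rows([
  [-36,11,0,0,0,0],
  [-35,11,0,0,0,0],
  [-25,7,0,0,0,0],
  [-10,3,0,0,0,0],
  [0,0,0,0,0,0],
])

```text
time: 8.78
tool_pos: [0.6288, 0.0287, 0.1831]
tool_rot: [-0.002, -0.097, 0.995, 0.0]
contact_force: [-0.3, -0.1, 0.3]
gripper_width: 0.701
grasp_force: 0.0
```

play_rows([
  [0,0,25,0,0,0],
  [0,0,25,0,0,0],
  [0,0,15,0,0,0],
  [0,0,5,0,0,0],
  [0,0,0,0,0,0],
])

```text
time: 9.2
tool_pos: [0.6266, 0.0273, 0.1132]
tool_rot: [-0.002, -0.096, 0.995, 0.0]
contact_force: [0.3, -0.5, 0.2]
gripper_width: 0.699
grasp_force: 0.0
```

```bash
python3 - <<'E'
from h import *
s=manip.state();print(s["tool_pos"],s["gripper_width"],s["time"])
f=cam("wrist")
R=Ro.from_quat(np.roll(s["tool_rot"],-1)).as_matrix();print((R.T@(np.array([.6288,.0269,.118])-s["tool_pos"]))*1000)
print(np.array(proj(f,[.6288,.0269,.119]))*1.4)
cv2.imwrite("pics/w5.png",cv2.resize(f["image"],(784,588),interpolation=cv2.INTER_CUBIC)[:,:,::-1])
E
```

```text
[0.62657754 0.02731785 0.11317113] 0.6994950917638335 9.2
[-2.07860318 -0.8283354  -4.83995538]
[391.97630385 349.59767627]
```

View pics/w5.png

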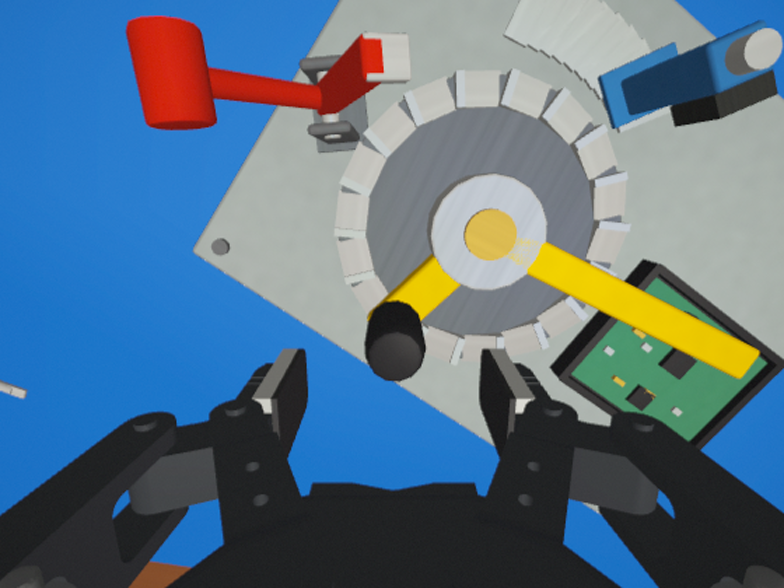

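The knob top is at (394,350), where it was projected and centred between the pads. I'll descend and grip.

play_rows([
  [-2,-1,20,0,0,0],
  [0,0,20,0,0,0],
  [0,0,9,0,0,0],
  [0,0,3,0,0,0],
  [0,0,0,0,0,0],
])

```text
time: 9.67
tool_pos: [0.6309, 0.0269, 0.064]
tool_rot: [-0.0, -0.096, 0.995, 0.0]
contact_force: [-0.5, -0.9, 0.3]
gripper_width: 0.706
grasp_force: 0.0
```

play_rows([
  [0,0,0,0,0,0],
  [0,0,0,0,0,0],
  [0,0,0,0,0,0],
  [0,0,0,0,0,0],
  [0,0,0,0,0,0],
], hand=20)

```text
time: 10.08
tool_pos: [0.6319, 0.0276, 0.0659]
tool_rot: [0.001, -0.096, 0.995, 0.0]
contact_force: [-1.8, 2.4, 6.1]
gripper_width: 0.283
grasp_force: 59.2
```

play_rows([
  [0,0,0,0,0,0],
  [0,0,0,0,0,0],
  [0,0,0,0,0,0],
])

```text
time: 10.33
tool_pos: [0.6319, 0.0276, 0.0659]
tool_rot: [0.001, -0.096, 0.995, 0.0]
contact_force: [-2.3, 1.8, 6.7]
gripper_width: 0.283
grasp_force: 59.2
```

play_rows([
  [0,0,-2,0,0,0],
  [-3.1,3.1,0,0,0,0],
  [-2.9,3.3,0,0,0,0],
  [0,0,0,0,0,0],
])

```text
time: 10.67
tool_pos: [0.6362, 0.0344, 0.066]
tool_rot: [0.0, -0.096, 0.995, -0.0]
contact_force: [0.8, -2.6, 0.4]
gripper_width: 0.287
grasp_force: 60.1
```

play_rows([
  [-2.6,3.5,0,0,0,0],
  [-2.4,3.7,0,0,0,0],
  [-2.1,3.8,0,0,0,0],
  [-1.8,4,0,0,0,0],
  [-1.6,4.1,0,0,0,0],
])

```text
time: 11.08
tool_pos: [0.6435, 0.0553, 0.066]
tool_rot: [0.001, -0.096, 0.995, -0.0]
contact_force: [2.8, -3.4, -1.4]
gripper_width: 0.28
grasp_force: 60.0
```

play_rows([
  [-1.3,4.2,0,0,0,0],
  [-1,4.2,0,0,0,0],
  [-0.7,4.3,0,0,0,0],
  [-0.2,2.2,0,0,0,0],
  [0,0,0,0,0,0],
])

```text
time: 11.5
tool_pos: [0.6439, 0.0717, 0.066]
tool_rot: [0.002, -0.096, 0.995, 0.0]
contact_force: [5.4, -0.5, -2.3]
gripper_width: 0.285
grasp_force: 59.9
```

play_rows([
  [-1.4,1,0,0,0,0],
  [0,1,0,0,0,0],
  [0,1,0,0,0,0],
  [0,0,0,0,0,0],
])

```text
time: 11.83
tool_pos: [0.6435, 0.074, 0.0659]
tool_rot: [0.0, -0.096, 0.995, 0.0]
contact_force: [1.3, -1.7, 0.7]
gripper_width: 0.284
grasp_force: 60.2
```

play_rows([
  [0,1,0,0,0,0],
  [0,1,0,0,0,0],
  [0,0,0,0,0,0],
])

```text
time: 12.08
tool_pos: [0.6432, 0.0758, 0.0659]
tool_rot: [0.0, -0.096, 0.995, 0.0]
contact_force: [2.1, -2.9, 1.1]
gripper_width: 0.285
grasp_force: 60.2
```

play_rows([
  [0,1,0,0,0,0],
  [0,1,0,0,0,0],
  [0,1,0,0,0,0],
  [0,0,0,0,0,0],
])

```text
time: 12.42
tool_pos: [0.6426, 0.0788, 0.066]
tool_rot: [0.0, -0.096, 0.995, 0.0]
contact_force: [2.1, -2.1, 0.1]
gripper_width: 0.284
grasp_force: 60.2
```

play_rows([
  [0,1,0,0,0,0],
  [0.1,1,0,0,0,0],
  [0.1,1,0,0,0,0],
  [0,0,0,0,0,0],
])

```text
time: 12.75
tool_pos: [0.6422, 0.0806, 0.066]
tool_rot: [0.001, -0.096, 0.995, -0.001]
contact_force: [4.0, -5.0, -0.6]
gripper_width: 0.28
grasp_force: 60.1
```

play_rows([
  [0.1,1,0,0,0,0],
  [0,0,0,0,0,0],
  [0,0,0,0,0,0],
])

```text
time: 13.0
tool_pos: [0.6422, 0.0806, 0.066]
tool_rot: [0.001, -0.096, 0.995, -0.002]
contact_force: [4.7, -6.9, -0.2]
gripper_width: 0.282
grasp_force: 60.1
```

Wheel stopped on the pad: position is unchanged while the force rose to about 8 N at the knob, so roughly 2.6 N at the pad. Releasing and rising.

play_rows([
  [0,0,0,0,0,0],
  [0,0,0,0,0,0],
  [0,0,0,0,0,0],
  [0,0,0,0,0,0],
  [0,0,0,0,0,0],
], hand=60)

```text
time: 13.42
tool_pos: [0.6409, 0.0829, 0.0655]
tool_rot: [-0.0, -0.096, 0.995, 0.0]
contact_force: [-0.7, 1.1, -0.6]
gripper_width: 0.701
grasp_force: 0.0
```

play_rows([
  [0,0,-10,0,0,0],
  [0,0,-30,0,0,0],
  [0,0,-40,0,0,0],
  [0,0,-40,0,0,0],
  [0,0,0,0,0,0],
])

```text
time: 13.83
tool_pos: [0.6466, 0.0828, 0.1981]
tool_rot: [0.009, -0.096, 0.995, -0.001]
contact_force: [1.1, -0.6, 2.3]
gripper_width: 0.704
grasp_force: 0.0
```

```bash
python3 - <<'E'
from h import *
s=manip.state();print(s["tool_pos"],s["gripper_width"],s["time"],s["contact_force"])
f=cam("wrist")
h=cv2.cvtColor(f["image"],cv2.COLOR_RGB2HSV).astype(int)
m=(h[...,0]>18)&(h[...,0]<32)&(h[...,1]>180)&(h[...,2]>150)
n,l,st,ce=cv2.connectedComponentsWithStats(m.astype(np.uint8))
for i in range(1,n):
    if st[i,4]>80: 
        v,u=np.nonzero(l==i);X=np.array([onz(f,a,b,.074)[:2] for a,b in zip(u,v)])-[.5815,.0645]
        r=np.hypot(*X.T);w=r>.08
        print(st[i],ce[i],r.max(), np.degrees(np.arctan2(*X[w].mean(0)[::-1]))-65.6 if w.any() else '')
R=Ro.from_quat(np.roll(s["tool_rot"],-1)).as_matrix()
for p in([.549,-.108,.1],[.540,-.063,.124]): print((R.T@(np.array(p)-s["tool_pos"]))*1000)
E
```

```text
[0.64662846 0.0827834  0.1981009 ] 0.7038219601292259 13.8333 [ 1.13193162 -0.59327818  2.33709021]
[ 299   33  147   82 3228] [372.80855019  73.46902107] 0.15606418276595604 60.08048560695006
[267 148  23  31 561] [278.07486631 162.32263815] 0.054143302891683884 
[  0 342  31  26 109] [  7.71559633 356.32110092] 0.4207402638670095 -104.39935816242475
[ 134.00713499 -168.28836167   96.30432361]
[ 133.81481414 -122.46723539   72.17161967]
```

The arm sits at 60.1° (1.05 rad) against the pad, which agrees with the force reading. Now the far side of the tipped weight.

play_rows([
  [25,-31,0,0,0,0],
  [25,-31,0,0,0,0],
  [25,-31,0,0,0,0],
  [25,-31,0,0,0,0],
  [25,-31,0,0,0,0],
], hand=0)

```text
time: 14.3
tool_pos: [0.5469, -0.0945, 0.1854]
tool_rot: [-0.0, -0.096, 0.995, 0.0]
contact_force: [0.8, 0.2, 0.4]
gripper_width: 0.004
grasp_force: 0.0
```

play_rows([
  [1,-2,0,0,0,0],
  [0,0,0,0,0,0],
  [0,0,0,0,0,0],
])

```text
time: 14.55
tool_pos: [0.5476, -0.0955, 0.1857]
tool_rot: [-0.0, -0.096, 0.995, 0.0]
contact_force: [0.7, 1.0, 0.8]
gripper_width: 0.002
grasp_force: 0.0
```

play_rows([
  [0,0,30,0,0,0],
  [0,0,30,0,0,0],
  [0,0,23,0,0,0],
  [0,0,10,0,0,0],
  [0,0,0,0,0,0],
])

```text
time: 14.97
tool_pos: [0.5459, -0.0937, 0.0893]
tool_rot: [-0.003, -0.097, 0.995, 0.001]
contact_force: [-0.2, -0.2, -0.8]
gripper_width: -0.004
grasp_force: 0.0
```

play_rows([
  [0,6,0,0,0,0],
  [0,5,0,0,0,0],
  [0,5,0,0,0,0],
  [0,5,-1,0,0,0],
  [0,5,-1,0,0,0],
])

```text
time: 15.38
tool_pos: [0.5443, -0.07, 0.0973]
tool_rot: [0.002, -0.096, 0.995, -0.001]
contact_force: [0.3, -1.0, 0.5]
gripper_width: -0.003
grasp_force: 0.5
```

play_rows([
  [0,6,-2,0,0,0],
  [0,6,-2,0,0,0],
  [0,5,-2,0,0,0],
  [0,5,-1,0,0,0],
  [0,5,-1,0,0,0],
])

```text
time: 15.8
tool_pos: [0.5372, -0.0429, 0.1027]
tool_rot: [-0.0, -0.096, 0.995, 0.0]
contact_force: [-0.2, -0.5, 1.0]
gripper_width: -0.002
grasp_force: 0.0
```

play_rows([
  [0,5,-1,0,0,0],
  [0,5,-1,0,0,0],
  [0,5,0,0,0,0],
  [0,5,0,0,0,0],
  [0,0,0,0,0,0],
])

```text
time: 16.22
tool_pos: [0.5335, -0.0232, 0.1046]
tool_rot: [-0.0, -0.096, 0.995, 0.0]
contact_force: [0.0, 0.4, -0.1]
gripper_width: 0.0
grasp_force: 0.0
```

```bash
python3 - <<'E'
from h import *
f=cam("wrist");g=cam("scene")
print(red(f["image"],(50,50,450,330)),red(g["image"],(235,160,300,215)))
for n,p in(("down",[.524,.018,.125]),("tip",[.540,-.063,.124])): print(n,proj(f,p),proj(g,p))
E
```

```text
(np.int64(5330), np.int64(277), np.int64(388), np.int64(207), np.int64(290)) (np.int64(140), np.int64(265), np.int64(287), np.int64(185), np.int64(205))
down (np.float64(363.48347962031323), np.float64(254.40608311996604)) (np.float64(277.76400250827885), np.float64(190.647328148117))
tip (np.float64(203.99643184909849), np.float64(253.95327708919638)) (np.float64(251.0823675868924), np.float64(179.59756425458312))
```

The pawl is back on the teeth: its extents match the start. Retreating, then a final check.

play_rows([
  [0,-3,-20,0,0,0],
  [0,-5,-40,0,0,0],
  [0,0,-40,0,0,0],
  [0,-20,0,0,0,0],
  [0,0,0,0,0,0],
])

```text
time: 16.73
tool_pos: [0.5416, -0.0542, 0.2092]
tool_rot: [0.004, -0.095, 0.995, -0.002]
contact_force: [-0.4, -0.5, -1.0]
gripper_width: 0.002
grasp_force: 0.0
```

play_rows([
  [0,0,0,0,0,0],
  [0,0,0,0,0,0],
  [0,0,0,0,0,0],
  [0,0,0,0,0,0],
])

```text
time: 17.07
tool_pos: [0.5383, -0.051, 0.2033]
tool_rot: [-0.001, -0.096, 0.995, 0.001]
contact_force: [0.7, 0.0, 0.8]
gripper_width: 0.003
grasp_force: 0.0
```

```bash
python3 - <<'E'
from h import *
s=manip.state();print(s["tool_pos"],s["time"],s["contact_force"])
f=cam("wrist");g=cam("scene")
print(red(f["image"],(50,50,450,330)),red(g["image"],(255,178,300,215)))
h=cv2.cvtColor(f["image"],cv2.COLOR_RGB2HSV).astype(int)
m=(h[...,0]>18)&(h[...,0]<32)&(h[...,1]>180)&(h[...,2]>150)
n,l,st,ce=cv2.connectedComponentsWithStats(m.astype(np.uint8))
for i in range(1,n):
    if st[i,4]>80:
        v,u=np.nonzero(l==i);X=np.array([onz(f,a,b,.074)[:2] for a,b in zip(u,v)])-[.5815,.0645]
        r=np.hypot(*X.T);w=(r>.08)&(r<.17);print(st[i],np.degrees(np.arctan2(*X[w].mean(0)[::-1]))-65.6 if w.any() else '')
E
```

```text
[ 0.53832364 -0.05101309  0.20328296] 17.0667 [0.71425534 0.00783334 0.80586054]
(np.int64(2233), np.int64(50), np.int64(381), np.int64(182), np.int64(297)) (np.int64(140), np.int64(265), np.int64(286), np.int64(185), np.int64(205))
[ 404  188  130   64 1971] 59.38558886935513
[372 277  19  21 302]
```

```bash
python3 -c "
from plant import manip
print(manip.job_done())"
```

```text
the job is handed in; nothing more can be done
None
```

Job handed in at about 17 s: the pawl was tipped over, the wheel wound back until the arm bore on the stop pad at about 2.6 N (wheel about 1.05 rad), and the pawl tipped back onto the teeth, after two first passes missed the weight because the fingertips sit about 38 mm higher than the stated tool frame.

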